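Fit the upper tray of a seed-sample stand

TASK

Pick up the blue tray by its handle and add it to the steel stand as the upper tier, so that each of its four corner holes goes over its own orange-tipped post; either way round will do. Lower it until it rests on the collars before you let go, and leave it there released. Do not knock the cream tray or the amber jar.

Things in the scene. Friction and masses are not known exactly. Their poses are not given: they have to be found in the camera images.
- blue_tray_grip (a point): Loose blue tray, 0.25-0.5 kg, plate 214 x 134 x 6 mm, 36 mm round hole in each corner (x = +-84, y = +-44), walls 24 mm high; same turned half round. Point: centre of its white handle bar, above the tray's centre, 60 mm above its underside; z up, x along tray and bar. Bar 96 (x) x 20 (y) x 20 mm high, on uprights at x = +-43, open between: pinch it across y.
- stand: Fixed steel stand, base 230 x 150 x 12 mm; origin centre of underside, z up, x lengthwise. Posts at x = +-84, y = +-44 mm, each with a black collar (48 mm across, top 60 mm up) to carry the tray and an orange pin above it, 12 mm across, tapering from 74 mm up to a 6 mm tip at 105 mm. Tray seated: its handle point is 120 mm above this origin. Pots between the posts reach 48 mm.
- cream_tray_grip (a point): Cream tray, a bystander that does not fit: outline, size and white handle as the blue one, but only one hole at the middle of each end. Point: centre of its handle bar, 60 mm above its underside; x along its length. Leave it alone.
- jar: Amber sample jar with a red cap, a bystander, 64 mm across and 100 mm high; origin at the centre of its underside. Leave it alone.

How it is judged:
On the way:
1. the blue tray, still held, is down on the collars (within 12 mm) with its holes over the posts (horizontal distance between blue_tray_grip and stand below 0.018 m and angle between the x axis of blue_tray_grip and the x axis of stand, either way round below 0.2 rad and angle between blue_tray_grip's own z axis and vertical below 0.08 rad and z of blue_tray_grip in the frame of stand between 0.112 and 0.132 m and contact force between the fingers and blue_tray above 1 N), for 0.1 s.
At the end, for the whole second after the job is handed in: The blue tray rests on the stand's collars with all four holes over the posts: its handle within 18 mm of the stand's centre, lengthwise along the stand within 0.2 rad (either way round), level within 0.08 rad, handle centre 112 to 127 mm above the stand's underside, released and still (horizontal distance between blue_tray_grip and stand below 0.018 m and angle between the x axis of blue_tray_grip and the x axis of stand, either way round below 0.2 rad and angle between blue_tray_grip's own z axis and vertical below 0.08 rad and z of blue_tray_grip in the frame of stand between 0.112 and 0.127 m and linear speed of blue_tray below 0.02 m/s and angular speed of blue_tray below 0.1 rad/s); the robot touches nothing.
It fails at once if the cream tray is moved by more than 25 mm (distance of cream_tray_grip from where it was at the start of the episode above 0.025 m).
It fails at once if the jar is moved by more than 25 mm or tipped (distance of jar from where it was at the start of the episode above 0.025 m or angle between jar's own z axis and vertical above 0.3 rad).
It also fails if it takes over 45 s, if anything falls off the work surface, if the arm or the gripper's body presses on something with over 40 N, if the wrist force passes 120 N, or if a joint passes its speed limit or range.

ROBOT

A 6-joint arm with a two-finger parallel gripper is mounted at the origin on the work surface. World frame = base frame: x ahead of the robot, y to its left, z up, the work surface at z = 0. Lengths are in m, angles in rad, forces in N, time in s.
With the tool pointing down it reaches from about 0.35 to 0.775 m from the base axis. Payload 5.5 kg.
Tool frame: the origin (TCP) lies midway between the tips of the shut fingers; the grasp point (between the pads) lies 19 mm behind it (pinch_z is the distance from the TCP to the grasp point, in m); z points along the fingers, x is the direction in which the jaws open and shut, and the axes are right-handed (so a half turn about z gives the same grasp; the last joint's range is limited). The gripper opens to 85 mm and grips with 20 to 120 N. Pads are 22 mm wide; open, the fingers measure 114 mm over their backs; the gripper's body (76 mm by 85 mm) begins 54 mm behind the grasp point. The pads swing forward as they close: fully open they stand 13 mm farther back than shut.
Start: joints at [1.132, 0.313, 0.046, 1.304, 0, 1.431], TCP at [0.169, 0.55, 0.231] pointing down, gripper open.
Joint ranges: [-2.76, 2.76], [-0.86, 1.69], [-1.03, 1.26], [-2.2, 2.34], [-1.47, 1.5], [-3.14, 3.14]. Speed limits (rad/s): [2.57, 2.57, 3.14, 3.14, 3.14, 3.14].

INTERFACE

Orientations are given as a unit quaternion [w, x, y, z].
In Python, from workcell import get_state, read_camera, camera_info, hand_in, trace, pinch_z gives the robot as it stands. The module is installed in compiled form; this text tells all that it offers.
- The arm moves only by the tool arm_command, never from a script. Its argument "steps" is text: rows parted by semicolons, each of 4 numbers parted by spaces: the shift along the world's x, y, z in mm, then the turn about the world's z in rad. In form: tx ty tz spin; .... A call has 1 to 20 rows; each row is the pose to reach, as a shift and turn from the pose measured when the call began; what a row does not reach only later rows make up. A row lasts 1/8 s, in which the tool goes at most 62.5 mm and 10.7 degrees, less where a joint would pass 70% of its speed; a pose out of reach is approached as far as the arm can. A call with a gripper value outside its range is refused whole. "fingers" is the gripper command: -1 is shut, 1 is fully open, values between are in proportion, set as the call begins (left out, the last holds). The fingers move at their own pace and stop on an object; "newtons" is the grip in N (left out, the last holds). Time passes only in rows, so rows that repeat a pose let the fingers close. It gives the time, the measured TCP pose, the force and the opening at its end, in the units of the state.
- get_state(): the state, without advancing time (a new reading comes with each control period).
- read_camera(name): name is "side" or "top"; returns the picture (420x560x3 uint8, red, green, blue); there is no depth.
- camera_info(name): a dict with "mtx" (3x3 intrinsics, pixels), "R" (3x3) and "t" (3): a world point X has camera coordinates R X + t. Camera axes: x right, y down, z forward; pixel columns grow to the right and rows downward; lengths in m; the calibration is good to about 2 mm. A picture is of the moment at which its call begins. camera_info takes no time and is no camera call.
- hand_in(): hands the job in, once; it reports no verdict.
Trained networks look in the newest picture that a camera, given by its name, has taken for a name from the list of things; names that differ only in an ending like _2 or _b are one class to them, and where a whole thing is asked for, a point or a joint stands for the part that bears it (a point fixed in the world has none). Each returns a list of dicts, best first, with "score" (0 to 1); they miss things now and then, are a little off and sometimes report something else, mostly with a low value. They report only what shows in the picture. A call takes as long as a camera call.
- trace(camera, name): "mask" (420x560 bool, what is visible of it) and "box" ([left, top, width, height] in pixels, round what is visible of it).
The state is a dict: "clock": time; "joint_pos": joint angles; "qvel": joint speeds; "tau": joint torques, N m; "tcp_pos": TCP position; "orientation": TCP orientation; "wrist_force": force on the tool from outside, world axes, zero at the start; "ft_torque": the same for the moment, N m; "finger_gap": finger opening in m.
Only numpy, scipy, OpenCV 4.12 (cv2) and the standard library are available. Lean on these libraries where they do the work, as an engineer would, in place of code of your own. Each camera call takes 0.05 s, during which the arm holds its last target.

## Working session

There is one attempt and no reset: what is moved stays moved. The work goes in short steps, Python scripts to look and compute and a tool call to move; the robot and the scene stay as the last step left them, time stands still between calls to the robot, and variables do not carry over. Pictures are saved under pics/ and viewed, and the job is handed in when it is done.

Besides the shell and the picture viewer there is one more tool, called after "Emit:" as a command line: name --argument value ..., lists and objects as JSON in quotes. arm_command: Moves the arm, as the interface text tells. Its arguments: {"type":"object","properties":{"steps":{"type":"string"},"fingers":{"type":"number"},"newtons":{"type":"number"}},"required":["steps"]}

```bash
mkdir -p pics; python3 - <<'E'
from workcell import *
import cv2,numpy as np
s=get_state();print(s)
print(pinch_z)
for c in("top","side"):
    im=read_camera(c);cv2.imwrite(f"pics/{c}0.png",im[:,:,::-1])
    ci=camera_info(c);print(c,ci)
    for n in("blue_tray_grip","stand","cream_tray_grip","jar"):
        for d in trace(c,n)[:2]: 
            ys,xs=np.nonzero(d["mask"]);print(c,n,round(d["score"],2),d["box"],xs.mean(),ys.mean(),len(xs))
E
```

```text
{'clock': 0.0, 'joint_pos': array([ 1.13239843e+00,  3.13992637e-01,  4.50047113e-02,  1.30361308e+00,
       -2.61851373e-05,  1.43120275e+00]), 'qvel': array([-0.00071634, -0.0004674 ,  0.00183119, -0.00038123, -0.00033655,
       -0.00056115]), 'tau': array([-1.02315109e-03, -4.80626249e+01,  2.98533869e+01,  1.92452635e-02,
       -2.63859338e-04,  2.00055609e-06]), 'tcp_pos': array([0.1690639 , 0.54905529, 0.23042382]), 'orientation': array([ 4.41264278e-04,  8.04480156e-01,  5.93978842e-01, -7.87191215e-04]), 'wrist_force': array([-0.14444968,  0.35034772,  0.36889287]), 'ft_torque': array([-0.00911964, -0.00982022, -0.06386754]), 'finger_gap': 0.08526847934128286}
0.0187
top {'mtx': array([[403.11007057,   0.        , 276.11104554],
       [  0.        , 403.11007057, 213.96361635],
       [  0.        ,   0.        ,   1.        ]]), 'R': array([[ 0.02205459, -0.999576  ,  0.01901112],
       [-0.98319164, -0.02513248, -0.18083849],
       [ 0.18123961, -0.01470325, -0.98332905]]), 't': array([-0.00990039,  0.61007304,  1.03778387])}
top blue_tray_grip 0.74 [255.8, 176.0, 52.
[... 339 characters left out ...]
92  ,   0.        , 277.96016222],
       [  0.        , 522.678692  , 205.04298689],
       [  0.        ,   0.        ,   1.        ]]), 'R': array([[ 0.80786887, -0.58926282,  0.01082711],
       [-0.35634162, -0.50300581, -0.78740447],
       [ 0.46943428,  0.63226141, -0.6163416 ]]), 't': array([-0.46845101,  0.25680968,  0.99469571])}
side blue_tray_grip 0.76 [242.2, 193.6, 101.2, 61.7] 292.7914603960396 221.2292698019802 3232
side stand 0.81 [117.5, 132.9, 100.0, 74.5] 164.61400214592274 174.47317596566523 3728
side cream_tray_grip 0.92 [285.1, 319.0, 136.4, 82.1] 349.1126388888889 356.21486111111113 7200
side jar 0.69 [265.0, 130.9, 26.5, 43.1] 277.7676646706587 150.2431137724551 835
```

View pics/top0.png

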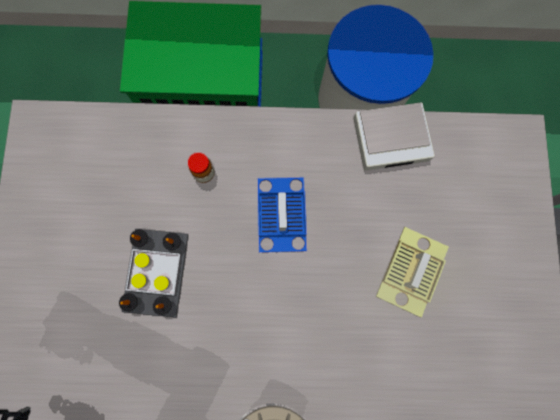

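View pics/side0.png

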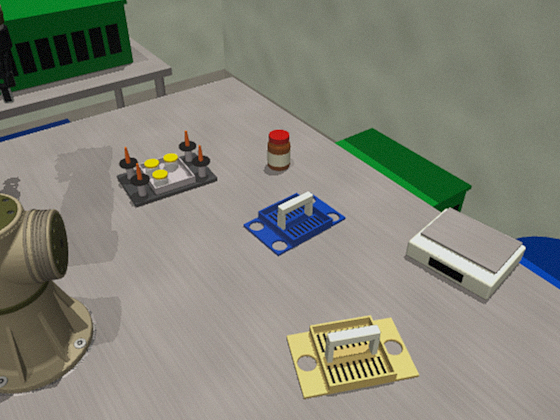

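```bash
cat > h.py <<'E'
from workcell import *
import cv2,numpy as np
from scipy.optimize import least_squares
def proj(c,X):
    ci=camera_info(c);p=(np.asarray(X)@ci["R"].T+ci["t"])@ci["mtx"].T
    return p[:,:2]/p[:,2:]
def ray(c,uv,z):
    ci=camera_info(c);d=np.linalg.inv(ci["mtx"])@np.array([*uv,1.]);d=ci["R"].T@d;o=-ci["R"].T@ci["t"]
    return o+d*(z-o[2])/d[2]
def blobs(m,amin):
    n,_,st,ce=cv2.connectedComponentsWithStats(m.astype(np.uint8))
    return [(ce[i],st[i][4]) for i in range(1,n) if st[i][4]>=amin]
E
python3 - <<'E'
from h import *
for c in("top","side"):
    im=cv2.imread(f"pics/{c}0.png");hsv=cv2.cvtColor(im,cv2.COLOR_BGR2HSV)
    d=trace(c,"blue_tray_grip")[0];l,t,w,h=[int(v) for v in d["box"]]
    sub=np.zeros(im.shape[:2],bool);sub[t-3:t+h+4,l-3:l+w+4]=1
    H,S,V=[hsv[:,:,i].astype(int) for i in range(3)]
    blue=(H>100)&(H<130)&(S>120)
    white=sub&(S<60)&(V>150)
    nb=sub&~blue
    print(c,"nonblue",[(ce.round(1),a) for ce,a in blobs(nb,25)])
    d=trace(c,"stand")[0];l,t,w,h=[int(v) for v in d["box"]]
    sub[:]=0;sub[t-4:t+h+4,l-4:l+w+4]=1
    org=sub&(H<15)&(S>130)&(V>60)
    for ce,a in blobs(org,5):print(c,"orange",ce.round(1),a,ray(c,ce,.09).round(4))
    cr=im[t-10:t+h+10,l-10:l+w+10];cr=cv2.resize(cr,None,fx=5,fy=5,interpolation=cv2.INTER_NEAREST);cv2.imwrite(f"pics/st_{c}.png",cr);print(l-10,t-10)
    d=trace(c,"blue_tray_grip")[0];l,t,w,h=[int(v) for v in d["box"]]
    cr=im[t-10:t+h+10,l-10:l+w+10];cr=cv2.resize(cr,None,fx=5,fy=5,interpolation=cv2.INTER_NEAREST);cv2.imwrite(f"pics/bl_{c}.png",cr);print(l-10,t-10)
E
```

```text
top nonblue [(array([280.2, 214.3]), np.int32(1493)), (array([295.6, 184.9]), np.int32(119)), (array([265. , 185.6]), np.int32(125)), (array([282. , 210.9]), np.int32(320)), (array([297.7, 242.9]), np.int32(135)), (array([266.4, 243.8]), np.int32(136))]
top orange [136.5 237.1] 31 [0.534  0.3641 0.09  ]
top orange [170.3 240.5] 28 [0.5272 0.2768 0.09  ]
top orange [125.8 302. ] 35 [0.3697 0.3771 0.09  ]
top orange [160.2 305.5] 29 [0.363  0.2907 0.09  ]
109 215
245 166
side nonblue [(array([292.8, 222.7]), np.int32(4617)), (array([333.4, 216.3]), np.int32(63)), (array([256.1, 226. ]), np.int32(102)), (array([279. , 245.4]), np.int32(116))]
side orange [186.4 139.5] 55 [0.5269 0.3467 0.09  ]
side orange [200.  154.5] 55 [0.5199 0.2607 0.09  ]
side orange [126.8 156.4] 61 [0.3627 0.3602 0.09  ]
side orange [138.3 172.3] 66 [0.3564 0.2766 0.09  ]
107 122
232 183
```

```bash
cat > fit.py <<'E'
from h import *
L=np.array([[.084,.044],[.084,-.044],[-.084,.044],[-.084,-.044]])
def world(p,z,L):
    c,s=np.cos(p[2]),np.sin(p[2]);xy=L@np.array([[c,s],[-s,c]])+p[:2]
    return np.c_[xy,np.full(len(L),z)]
T=np.array([[136.5,237.1],[170.3,240.5],[125.8,302.],[160.2,305.5]])
S=np.array([[186.4,139.5],[200.,154.5],[126.8,156.4],[138.3,172.3]])
p0=[.45,.33,-.08,.09]
def rep(n,f,x0):
    r=least_squares(f,x0);print(n,r.x.round(4),"rms px",np.sqrt((r.fun**2).mean()).round(2))
rep("stand top",lambda p:(proj("top",world(p,p[3],L))-T).ravel(),p0)
rep("stand top z.088",lambda p:(proj("top",world(p,.085,L))-T).ravel(),p0[:3])
rep("stand side z.085",lambda p:(proj("side",world(p,.085,L))-S).ravel(),p0[:3])
rep("stand both",lambda p:np.r_[(proj("side",world(p,p[3],L))-S).ravel(),(proj("top",world(p,p[3],L))-T).ravel()],p0)
B=np.array([[265,185.6],[295.6,184.9],[266.4,243.8],[297.7,242.9]])
q0=[.57,.0,0,.003]
rep("blue top",lambda p:(proj("top",world(p,p[3],L))-B).ravel(),q0)
rep("blue top z.003",lambda p:(proj("top",world(p,.003,L))-B).ravel(),q0[:3])
SB=np.array([[333.4,216.3],[256.1,226.],[279.,245.4]]);i=[1,2,3]
rep("blue side z.003",lambda p:(proj("side",world(p,.003,L))[i]-SB).ravel(),q0[:3])
rep("blue both",lambda p:np.r_[(proj("side",world(p,p[3],L))[i]-SB).ravel(),(proj("top",world(p,p[3],L))-B).ravel()],q0)
print("handle top z.07",ray("top",(282,210.9),.068))
print("jar base",ray("top",(201,180),0), ray("side",(278,165),.0))
print("cap", ray("top",(199,161),.1),ray("side",(279,134),.1))
E
python3 fit.py
```

```text
stand top [ 0.4492  0.3326 -0.0801  0.0713] rms px 0.14
stand top z.088 [ 0.4487  0.3286 -0.0797] rms px 0.37
stand side z.085 [ 0.4447  0.3188 -0.0812] rms px 0.38
stand both [ 0.4493  0.331  -0.0813  0.0767] rms px 0.21
blue top [ 0.6201 -0.0105  0.0499  0.0043] rms px 0.03
blue top z.003 [ 0.6204 -0.0106  0.0499] rms px 0.04
blue side z.003 [ 0.6216 -0.0133  0.0417] rms px 0.54
blue both [ 0.6215 -0.0113  0.049   0.0018] rms px 0.49
handle top z.07 [ 0.61664249 -0.01083138  0.068     ]
jar base [0.71455567 0.22284259 0.        ] [0.73599595 0.2138685  0.        ]
cap [0.73969963 0.21315813 0.1       ] [0.73777159 0.21355581 0.1       ]
```

View pics/st_top.png

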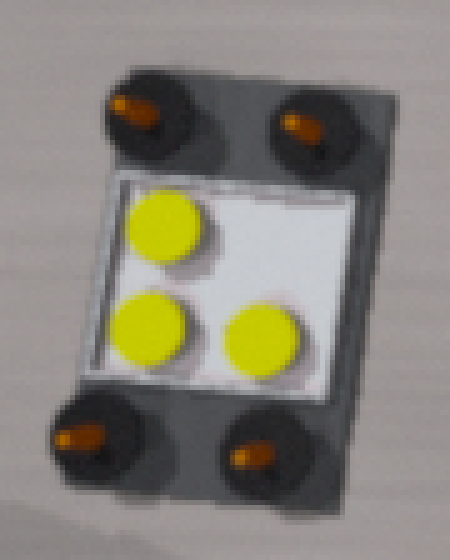

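View pics/bl_side.png

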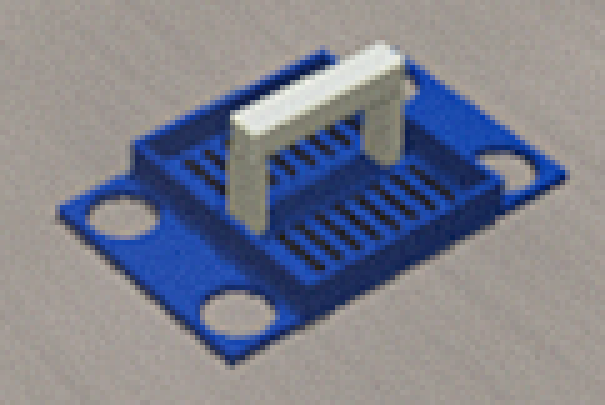

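Emit:
arm_command --steps "45 -56 0 0.035; 90 -112 0 0.07; 135 -168 0 0.105; 180 -224 0 0.14; 226 -280 0 0.175; 271 -336 0 0.21; 316 -392 0 0.245; 361 -448 0 0.28; 406 -504 0 0.315; 451 -560 0 0.348; 451 -560 0 0.348; 451 -560 0 0.348; 451 -560 -40 0.348; 451 -560 -80 0.348; 451 -560 -80 0.348; 451 -560 -80 0.348; 451 -560 -80 0.348" --fingers 1 --newtons 60

```text
clock: 2.92
tcp_pos: [0.6217, -0.0105, 0.1537]
orientation: [0.002, 0.689, 0.724, 0.001]
wrist_force: [-0.2, 1.2, -0.0]
finger_gap: 0.0853
```

```bash
python3 - <<'E'
from h import *
for c in("side","top"):
    im=read_camera(c)[:,:,::-1];cv2.imwrite(f"pics/{c}1.png",im)
s=get_state();print(s["clock"],s["tcp_pos"],s["orientation"],s["wrist_force"])
im=cv2.imread("pics/side1.png");cv2.imwrite("pics/side1c.png",cv2.resize(im[100:280,200:400],None,fx=3.3,fy=3.3))
for z in(.085,.06):
  for uv in((139,238.2),(172,241.4),(128,302.6),(162.6,305)):print(z,ray("top",uv,z).round(4))
E
```

```text
3.025 [ 0.6213681  -0.01040783  0.15328686] [0.00127246 0.68938745 0.724391   0.00099787] [0.16420709 1.32738909 1.62050586]
0.085 [0.5318 0.3591 0.085 ]
0.085 [0.5255 0.2734 0.085 ]
0.085 [0.3682 0.3731 0.085 ]
0.085 [0.3642 0.286  0.085 ]
0.06 [0.5346 0.3672 0.06  ]
0.06 [0.5282 0.2795 0.06  ]
0.06 [0.3672 0.3815 0.06  ]
0.06 [0.363  0.2923 0.06  ]
```

View pics/side1c.png

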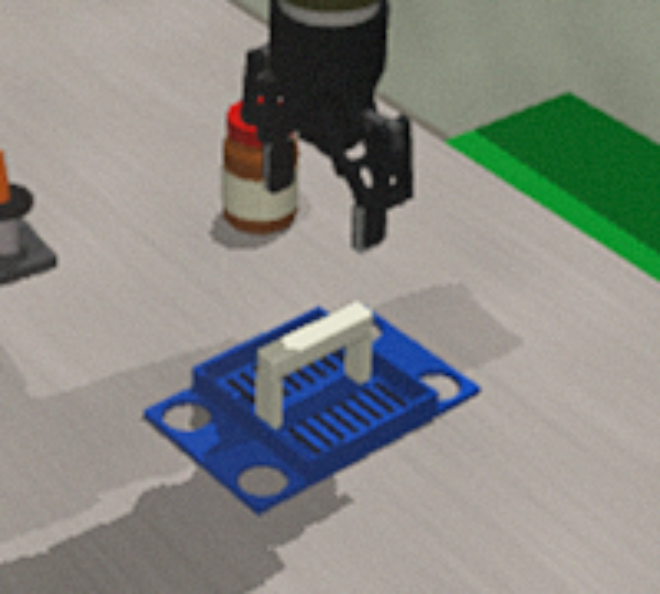

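The picture shows the gripper above the handle, one finger on each side of the bar. I'm going down and closing.

Emit:
arm_command --steps "0 0 -40 0; 0 0 -80 0; 0 0 -105 0; 0 0 -112 0; 0 0 -112 0; 0 0 -112 0; 0 0 -112 0"

```text
clock: 3.9
tcp_pos: [0.6224, -0.0105, 0.0426]
orientation: [0.002, 0.689, 0.724, 0.002]
wrist_force: [-0.2, 0.2, -0.4]
finger_gap: 0.0852
```

Emit:
arm_command --steps "0 0 0 0; 0 0 0 0; 0 0 0 0; 0 0 0 0; 0 0 0 0; 0 0 0 0; 0 0 0 0; 0 0 0 0" --fingers -1 --newtons 80

```text
clock: 4.9
tcp_pos: [0.6225, -0.0106, 0.0429]
orientation: [0.002, 0.689, 0.724, 0.002]
wrist_force: [-0.6, 0.9, 4.4]
finger_gap: 0.0187
```

Emit:
arm_command --steps "0 0 15 0; 0 0 40 0; 0 0 80 0; 0 0 120 0; 0 0 160 0; 0 0 180 0; 0 0 180 0; 0 0 180 0; 0 0 180 0"

```text
clock: 6.02
tcp_pos: [0.6215, -0.0104, 0.2211]
orientation: [0.001, 0.689, 0.724, 0.001]
wrist_force: [0.8, -0.2, -2.6]
finger_gap: 0.0186
```

```bash
python3 - <<'E'
from h import *
for c in("side","top"):
    im=read_camera(c)[:,:,::-1];cv2.imwrite(f"pics/{c}2.png",im)
s=get_state();print(s["clock"],s["tcp_pos"],s["orientation"],s["wrist_force"],s["ft_torque"])
a=cv2.imread("pics/side2.png")[80:280,200:400];b=cv2.imread("pics/top2.png")[120:320,180:380]
cv2.imwrite("pics/c2.png",cv2.resize(np.hstack([a,b]),None,fx=2,fy=2))
E
```

```text
6.125 [ 0.62184903 -0.01048018  0.22152586] [0.00138217 0.68940596 0.72437305 0.00109449] [-0.11672304 -0.36564674 -3.07086275] [ 0.04184155 -0.01865443 -0.01388774]
```

View pics/c2.png

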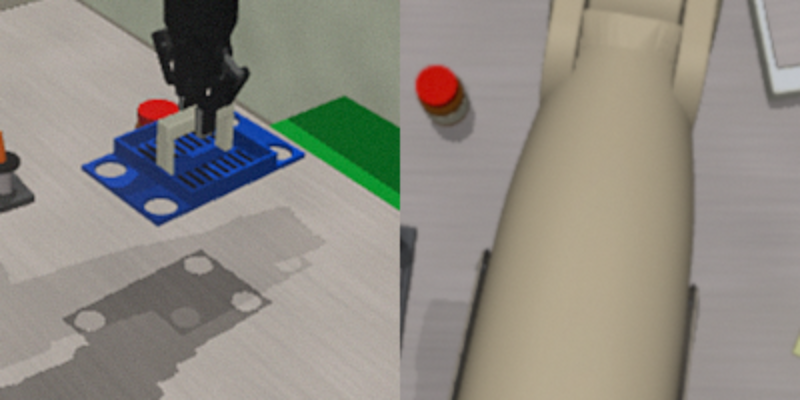

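The tray hangs level in the gripper with all four holes clear. I'm carrying it over the stand at this height.

Emit:
arm_command --steps "-8 15 0 -0.006; -25 50 0 -0.02; -42 84 0 -0.032; -60 119 0 -0.045; -78 154 0 -0.06; -95 189 0 -0.072; -112 224 0 -0.085; -130 258 0 -0.098; -147 292 0 -0.112; -160 318 0 -0.122; -168 334 0 -0.127; -172 341 0 -0.13; -172 341 0 -0.13; -172 341 0 -0.13; -172 341 0 -0.13; -172 341 0 -0.13; -172 341 0 -0.13"

```text
clock: 8.25
tcp_pos: [0.45, 0.3302, 0.2215]
orientation: [0.001, 0.735, 0.678, 0.001]
wrist_force: [-0.7, 0.9, -4.1]
finger_gap: 0.0186
```

```bash
python3 - <<'E'
from h import *
for c in("side","top"):
    im=read_camera(c)[:,:,::-1];cv2.imwrite(f"pics/{c}3.png",im)
s=get_state();print(s["clock"],s["tcp_pos"],s["orientation"],s["wrist_force"],s["ft_torque"])
a=cv2.imread("pics/side3.png")[50:250,80:280];b=cv2.imread("pics/top3.png")[170:370,50:250]
cv2.imwrite("pics/c3.png",cv2.resize(np.hstack([a,b]),None,fx=2,fy=2))
E
```

```text
8.35 [0.44992295 0.33037847 0.22151427] [0.00143546 0.73508761 0.67796993 0.00096148] [ 0.04744731 -0.43649845 -3.55869925] [-0.00167574  0.01525502 -0.01527033]
```

View pics/c3.png

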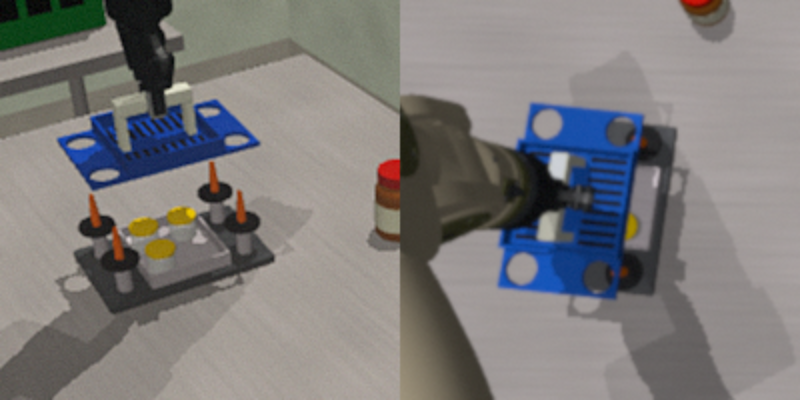

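```bash
cat > chk.py <<'E'
from h import *
import sys
L=np.array([[.084,.044],[.084,-.044],[-.084,.044],[-.084,-.044]])
def world(p,z):
    c,s=np.cos(p[2]),np.sin(p[2]);xy=L@np.array([[c,s],[-s,c]])+p[:2]
    return np.c_[xy,np.full(4,z)]
k,z=sys.argv[1],float(sys.argv[2])
for c in("top","side"):
    im=cv2.imread(f"pics/{c}{k}.png");hsv=cv2.cvtColor(im,cv2.COLOR_BGR2HSV).astype(int)
    nb=~((hsv[...,0]>100)&(hsv[...,0]<130)&(hsv[...,1]>120))
    P=proj(c,world([.449,.331,-.081],z));Q=[];I=[]
    for i,p in enumerate(P):
        for ce,a in blobs(nb,40):
            if a<300 and np.linalg.norm(ce-p)<12:
                Q.append(ce);I.append(i);print(c,i,"pred",p.round(1),"seen",ce.round(1),a)
    if len(I)>1:
        r=least_squares(lambda q:(proj(c,world(q,z))[I]-Q).ravel(),[.449,.331,-.08]);print(c,r.x.round(4),r.fun.round(1))
E
python3 chk.py 3 .183
```

```text
top 0 pred [122.2 231.1] seen [123.1 231.5] 189
top 1 pred [159.4 235. ] seen [160.  235.2] 166
top 2 pred [109.5 303.8] seen [110.5 303.9] 209
top 3 pred [147.9 307.8] seen [148.6 308.2] 182
top [ 0.4485  0.3292 -0.0812] [-0.1 -0.1  0.1  0.1 -0.1  0.2  0.1 -0.1]
side 0 pred [182.3 104.2] seen [184.1 105.4] 43
side 1 pred [196.3 118.4] seen [197.7 119.6] 63
side 2 pred [119.3 120.1] seen [120.2 121.3] 65
side 3 pred [131.2 135.8] seen [132.  137.1] 80
side [ 0.4485  0.3234 -0.0918] [-0.3  0.1 -0.   0.2  0.2 -0.1  0.1 -0.1]
```

Both cameras put the tray within about 2 mm of the stand's centre. I'm lowering it until the pins are in the holes.

Emit:
arm_command --steps "0 1 -20 0; 0 1 -40 0; 0 1 -60 0; 0 1 -75 0; 0 1 -85 0; 0 1 -95 0; 0 1 -100 0; 0 1 -100 0; 0 1 -100 0"

```text
clock: 9.48
tcp_pos: [0.4503, 0.3316, 0.122]
orientation: [0.002, 0.735, 0.678, 0.001]
wrist_force: [-0.8, 0.2, -2.5]
finger_gap: 0.0191
```

```bash
python3 - <<'E'
from h import *
for c in("side","top"):
    im=read_camera(c)[:,:,::-1];cv2.imwrite(f"pics/{c}4.png",im)
s=get_state();print(s["clock"],s["tcp_pos"],s["wrist_force"],s["ft_torque"])
a=cv2.imread("pics/side4.png")[50:250,80:280];b=cv2.imread("pics/top4.png")[170:370,50:250]
cv2.imwrite("pics/c4.png",cv2.resize(np.hstack([a,b]),None,fx=2,fy=2))
E
```

```text
9.575 [0.45027479 0.33157393 0.12204057] [ 0.66256034 -0.0352212  -4.2032581 ] [ 0.00894736 -0.01541754  0.03292602]
```

View pics/c4.png

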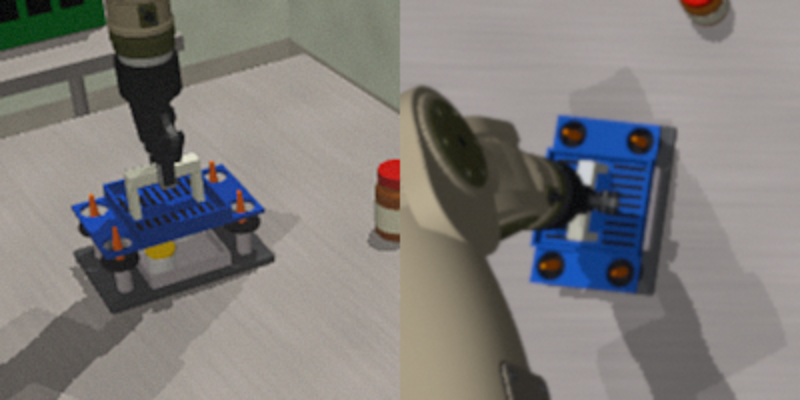

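All four orange pins stand inside the holes. I'm doing the last, slow part of the lowering.

Emit:
arm_command --steps "0 0 -6 0; 0 0 -10 0; 0 0 -13 0; 0 0 -16 0; 0 0 -18 0; 0 0 -19 0; 0 0 -19 0; 0 0 -19 0; 0 0 -19 0"

```text
clock: 10.7
tcp_pos: [0.4503, 0.3316, 0.1031]
orientation: [0.002, 0.735, 0.678, 0.002]
wrist_force: [-0.1, -0.0, -3.0]
finger_gap: 0.0185
```

Emit:
arm_command --steps "0 0 -1 0; 0 0 -2 0; 0 0 -2 0; 0 0 -2 0; 0 0 -2 0"

```text
clock: 11.32
tcp_pos: [0.4504, 0.3317, 0.1029]
orientation: [0.002, 0.735, 0.678, 0.002]
wrist_force: [-3.9, -1.5, 8.9]
finger_gap: 0.0189
```

```bash
python3 - <<'E'
from h import *
for c in("side","top"):
    im=read_camera(c)[:,:,::-1];cv2.imwrite(f"pics/{c}5.png",im)
s=get_state();print(s["clock"],s["tcp_pos"],s["wrist_force"],s["ft_torque"])
a=cv2.imread("pics/side5.png")[50:250,80:280];b=cv2.imread("pics/top5.png")[170:370,50:250]
cv2.imwrite("pics/c5.png",cv2.resize(np.hstack([a,b]),None,fx=2,fy=2))
E
```

```text
11.425 [0.45045311 0.33166281 0.10285949] [-3.43486443 -2.49858751  8.03899328] [-0.48796292  0.7629279  -0.01620166]
```

View pics/c5.png

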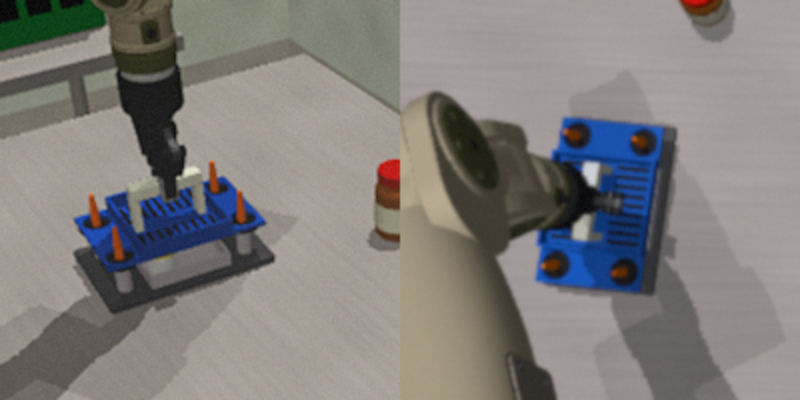

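The tray sits on the collars with all four pins showing through the holes, and the wrist force has turned upward. I'm releasing and then retreating straight up.

Emit:
arm_command --steps "0 0 0 0; 0 0 0 0; 0 0 0 0; 0 0 0 0; 0 0 0 0; 0 0 0 0; 0 0 0 0; 0 0 0 0" --fingers 1

```text
clock: 12.42
tcp_pos: [0.4504, 0.3317, 0.1028]
orientation: [0.002, 0.735, 0.678, 0.002]
wrist_force: [0.0, -0.2, -0.1]
finger_gap: 0.0855
```

Emit:
arm_command --steps "0 0 10 0; 0 0 25 0; 0 0 50 0; 0 0 80 0; 0 0 110 0; 0 0 130 0; 0 -40 130 0; 0 -90 130 0; 0 -140 130 0; 0 -190 130 0; 0 -240 130 0; 0 -280 130 0; 0 -300 130 0; 0 -300 130 0; 0 -300 130 0"

```text
clock: 14.3
tcp_pos: [0.4506, 0.032, 0.2336]
orientation: [0.002, 0.735, 0.678, 0.003]
wrist_force: [0.3, 0.1, -0.3]
finger_gap: 0.0855
```

```bash
python3 - <<'E'
from h import *
for c in("side","top"):
    im=read_camera(c)[:,:,::-1];cv2.imwrite(f"pics/{c}6.png",im)
s=get_state();print(s["clock"],s["tcp_pos"],s["wrist_force"],s["qvel"].round(3))
a=cv2.imread("pics/side6.png")[50:250,80:280];b=cv2.imread("pics/top6.png")[170:370,50:250]
cv2.imwrite("pics/c6.png",cv2.resize(np.hstack([a,b]),None,fx=2,fy=2))
for n in ("jar","cream_tray_grip"):
  for c in("top","side"):print(n,c,[ (d["box"],d["score"]) for d in trace(c,n)[:1]])
E
python3 chk.py 6 .064
sed -i 's/nb=~.*/nb=~((hsv[...,0]>100)\&(hsv[...,0]<130)\&(hsv[...,1]>100)\&(hsv[...,2]>70))/' chk.py; python3 chk.py 6 .064
```

```text
14.4 [0.45047674 0.03242897 0.23322343] [ 0.2561095  -1.20459934  0.45216544] [ 0.004  0.003 -0.005 -0.002 -0.002 -0.002]
jar top [([189.0, 149.9, 23.2, 32.2], 0.59)]
jar side [([263.5, 132.0, 27.0, 40.0], 0.8)]
cream_tray_grip top [([374.3, 227.7, 75.1, 92.3], 0.6)]
cream_tray_grip side [([284.9, 313.6, 133.8, 88.6], 0.75)]
top 1 pred [171.3 240.9] seen [171.3 240.8] 111
top 2 pred [127.5 302. ] seen [127.1 302. ] 126
top 3 pred [161.5 305.6] seen [161.5 305.6] 121
top [ 0.4491  0.3313 -0.0826] [-0.1  0.1  0.2 -0.1 -0.1 -0. ]
side 3 pred [138.9 177. ] seen [138.6 173.9] 114
top 1 pred [171.3 240.9] seen [171.3 240.8] 116
top 2 pred [127.5 302. ] seen [127.2 302.1] 133
top 3 pred [161.5 305.6] seen [161.3 305.5] 128
top [ 0.4491  0.3314 -0.0821] [-0.1  0.   0.1 -0.1 -0.   0.1]
side 3 pred [138.9 177. ] seen [138.7 174. ] 114
```

View pics/c6.png

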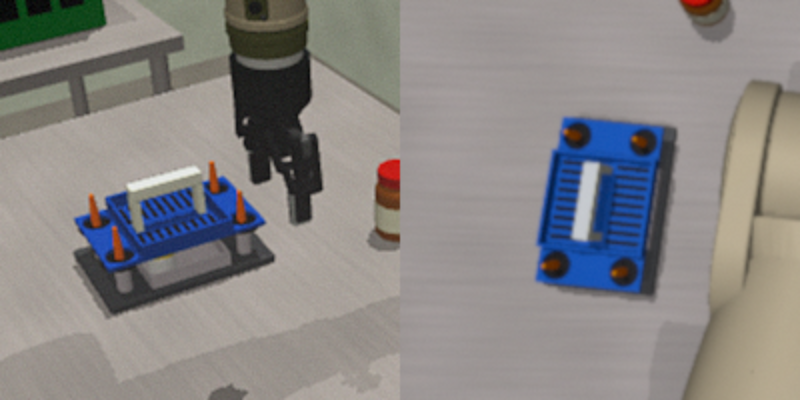

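The tray is seated and level with all four pins through its holes, and the arm is clear. The jar and cream tray are where they were.

```bash
python3 -c "
from workcell import *
print(hand_in())"
```

```text
the job is handed in; nothing more can be done
None
```

I picked up the blue tray by its handle and lowered it onto the stand's collars with all four posts through its holes. I then released it, moved the arm clear and handed the job in at about 14.4 s.

- **Position:** in the last top picture, three of the holes put the tray at (0.449, 0.331) m, turned −0.082 rad. That is within about 1 mm and 0.002 rad of the stand as I measured it.
- **Seating:** before release the wrist force turned from −3 N to about +9 N at tool height 0.103 m, the height expected for a seated tray. The tray looks level in both final pictures.
- **Bystanders:** the cream tray and the jar show up in the same places as at the start, to within a few pixels of detection noise.
- **Checks that failed or disagreed:**
  - The fourth hole was not picked out in the final top check.
  - The final side check matched only one hole, about 3 px off, with its pin standing inside it. That was too little to confirm the position from the side.
  - With the tray held above the stand, the side camera put it about 6 mm lower in y than the top camera did. I went by the top camera.

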